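# Ready the bench for planing

## Robot

A 7-joint arm with a two-finger parallel gripper is mounted at the origin on the work surface. World frame = base frame: x ahead of the robot, y to its left, z up, the work surface at z = 0. Lengths are in m, angles in rad, forces in N, time in s.
With the tool pointing down it reaches from about 0.425 to 0.825 m from the base axis. Payload 3.6 kg.
Tool frame: the origin (TCP) lies on the centre line of the jaws, within the pads' length; the fingertips stand 22 mm ahead of it and the grasp point (between the pads) lies 3 mm ahead of it; z points along the fingers, y is the direction in which the jaws open and shut (so a half turn about z gives the same grasp; the last joint's range is limited). The gripper opens to 93 mm and grips with 3 to 60 N. Pads are 15 mm wide; open, the fingers measure 128 mm over their backs; the gripper's body (75 mm by 188 mm) begins 65 mm behind the grasp point.
Start: joints at [1.187, 0.615, -0.013, 1.423, 0.008, 1.103, -0.04], TCP at [0.228, -0.609, 0.241] pointing down, gripper open.
Joint ranges: [-3.12, 3.12], [-0.3, 2.06], [-1.34, 1.32], [0.26, 2.42], [-1.36, 4.5], [0.01, 1.98], [-2.84, 2.84]. Speed limits (rad/s): [2.79, 2.79, 3.14, 3.14, 3.14, 3.14, 3.14].

## Interface

Orientations are given as a unit quaternion [x, y, z, w].
In Python, from workcell import r, imaging, ticket, nets gives the robot as it stands.
- The arm moves only by the tool move_arm, never from a script. Its arguments are lists of equal length, an entry for each row: "grip": the opening in per cent of the stroke, from 0 (shut) to 100 (fully open); "offset": the shift along the tool's x, y, z in mm, a list of three; "spin": the turn about the tool's z in rad. A call has 1 to 20 rows; each row shifts and turns the commanded pose from where the row before left it, along the tool's axes as they then stand; what a row does not reach is not made up. A row lasts 1/8 s, in which the tool goes at most 62.5 mm and 10.7 degrees, less where a joint would pass 70% of its speed; a pose out of reach is approached as far as the arm can. A call is refused whole if a number of a shift passes 62.5 or a number of a turn 0.188, either way. A call with a gripper value outside its range is refused whole. The fingers move at their own pace and stop on an object; "squeeze" is the grip in N (left out, the last holds). Time passes only in rows, so rows that do not move let the fingers close. It gives the time, the measured TCP pose, the force and the opening at its end, in the units of the state.
- r.sense(): the state, without advancing time (a new reading comes with each control period).
- imaging.grab_frame(name): name is "scene" or "top" or "wrist"; returns a dict with "image" (480x640x3 uint8, red, green, blue), "camera_matrix" (3x3 intrinsics, pixels), "D" ([k1, k2, p1, p2, k3] as OpenCV has them; the pictures are not rectified), "origin" and "rotation" of the camera in the world; the wrist camera has in their place "T_tool_cam" (4x4, takes a point from camera to tool coordinates, whose origin is the TCP and whose axes are the flange's). Camera axes: x right, y down, z forward; pixel columns grow to the right and rows downward; lengths in m; the calibration is good to about 2 mm. A picture is of the moment at which its call begins: read the wrist's pose just before it. There is no depth.
- ticket.sign_off(): hands the job in, once; it reports no verdict.
Trained networks look in a picture, given as the dict that the camera call returned (one of the last four; its "shot" number tells which), for a name from the list of things; names that differ only in an ending like _2 or _b are one class to them, and where a whole thing is asked for, a point or a joint stands for the part that bears it (a point fixed in the world has none). Each returns a list of dicts, best first, with "p" (0 to 1); they miss things now and then, are a little off and sometimes report something else, mostly with a low value. They report only what shows in the picture. A call takes as long as a camera call. They do not tell look-alikes from the thing itself.
- nets.recognise(picture, label): "at" ([x, y, z] in m, in world coordinates, good to about 4 mm: the middle of the surface that is visible of it).
- nets.regions_of(picture, label): "pixels" (480x640 bool, what is visible of it).
- nets.spot_point(picture, label): "at" ([x, y, z] in m, in world coordinates, good to about 4 mm: a listed point, or the origin of a listed thing).
The state is a dict: "time_s": time; "qpos": joint angles; "dq": joint speeds; "tau": joint torques, N m; "ee_pos": TCP position; "eef_rot": TCP orientation; "ft_force": force on the tool from outside, world axes, zero at the start; "ft_torque": the same for the moment, N m; "width": finger opening in m.
Only numpy, scipy, OpenCV 4.12 (cv2) and the standard library are available. Lean on these libraries where they do the work, as an engineer would, in place of code of your own. Each camera call takes 0.05 s, during which the arm holds its last target. There are 200 camera calls.

## Task

Get the board ready for planing: first take the mallet by its handle and knock the tall bench dog, the one beyond the low stop, down flush with the bench top, and stand the mallet back on the table as it stood. Then wind the end vice shut with its handwheel, turning it clockwise by its grip through a full turn and as much more as it takes, until the board is firmly clamped between the vice jaw and the stop; let go and leave it like that. Do not push the dog with the fingers, do not hit the board with the mallet, and leave the other tools where they lie.

Things in the scene. Friction and masses are not known exactly. Their poses are not given: they have to be found in the camera images.
- bench: Raised benchtop workbench, fixed to the table: top 220 mm wide (its x), 400 mm long (its y), top face 180 mm above the table. Origin on the table under its centre; z up. End vice and handwheel are at the +y end; board, stop and dog follow in that order towards the -y end, centred on the line x = -20 mm.
- board: Loose wooden board, 90 mm wide (its x), 160 mm long (its y), 24 mm thick, 0.24 kg, lying flat on the bench top between jaw and stop with a few mm of play at both ends. Origin at the centre of its underside.
- jaw: Jaw of the end vice: dark wooden dog 34 mm wide (its x), 28 mm thick, standing 16 mm above the bench top in the vice's sliding block. Origin in its clamping face (facing -y of the bench) at bench-top height. The screw carries it 10 mm towards the stop (-y) for each turn of the wheel.
- stop: Low dark wooden stop fixed in the bench top, 40 mm wide (its x), 28 mm thick, 13 mm high. Origin at the foot of the middle of its clamping face, which faces the board (+y) and lies 72 mm to the -y side of the bench's centre.
- dog: Tall square bench dog, 28 x 28 mm, in a hole of the bench top 150 mm to the -y side of the bench's centre; starts 34 to 50 mm proud. Origin at the centre of its top face; flush when this is 180 mm above the table, where it meets its end stop. A side spring holds it at any height; it slides down under about 8 N.
- mallet: Loose joiner's mallet, 0.36 kg, standing on a striking face on the table. Head 62 mm along the handle (its x), 56 mm across (y), 110 mm between the striking faces (z). Dark handle 20 mm wide, 28 mm high, centred 55 mm above the lower face, along +x to 183 mm from the head's centre. Origin at the centre of the lower striking face.
- mallet_grip (a point): A good grasping point on the mallet's handle: 78 mm from the head's centre, 55 mm above the lower face; the handle is 20 mm wide here.
- wheel (a joint): Handwheel angle (rad), -1 to 1 at the start; 0 with the grip straight above the hub; grows clockwise as seen facing the wheel from its grip side (looking along the bench's -y). Takes about 4 N at the grip until jaw, board and stop meet at about 7.6 rad, then stiffens; turned on to about 8.0 (about 10 N) it clamps firmly, and it stays there when let go. Range -2.5 to 11.
- hub (a point): Centre of the handwheel, in the middle of the rim's plane, 112 mm above the table and 232 mm to the +y side of the bench's centre. The wheel's axis is the bench's y axis. Dark iron wheel, 124 mm over the rim, rim 16 mm thick, five spokes.
- knob_grip (a point): Middle of the wheel's black grip: cylinder 25 mm thick, 60 mm long, parallel to the wheel's axis and 48 mm from it, spinning freely on its pin. This point is 44 mm outside the rim's plane, away from the bench. A gripper pointing straight down hits the rim at the bottom of the turn: lean it 30 to 40 degrees away from the wheel (fingers pointing down and towards the bench).
- plane: Block plane, 160 x 50 mm, 50 mm high, resting on the bench top beside the board (to be left alone).
- glue: Glue bottle, 60 mm across, 170 mm tall, on the table behind the bench (to be left alone).
- offcut: Beech offcut 70 x 90 x 50 mm on the table near the mallet (to be left alone).
- chisel: Chisel, 265 mm long, lying on the table beyond the wheel end (to be left alone).
Things that resemble listed ones, but are neither listed nor needed, are in the scene too. What is shaped like the mallet but purple is not meant.

How it is judged:
By the outcome, as a careful person would: the job done as asked, in the order asked, and still so for the second after the job is handed in, with the robot touching nothing.
It also fails if it takes over 72 s, if anything falls off the work surface, if the arm or the gripper's body presses on something with over 40 N, if the wrist force passes 120 N, or if a joint passes its speed limit or range.

## Working session

There is one attempt and no reset: what is moved stays moved. The work goes in short steps, Python scripts to look and compute and a tool call to move; the robot and the scene stay as the last step left them, time stands still between calls to the robot, and variables do not carry over. Pictures are saved under pics/ and viewed, about 8 in all and at most 12, crops included, and the job is handed in when it is done.

Besides the shell and the picture viewer there is one more tool, called as name([rows], argument=value, ...), one row to a line, values as JSON. move_arm: Moves the arm, as the interface text tells. Its arguments: {"type":"object","properties":{"grip":{"type":"array"},"offset":{"type":"array"},"spin":{"type":"array"},"squeeze":{"type":"number"}},"required":["grip","offset","spin"]}

```bash
mkdir -p pics; cat > h.py <<'E'
import numpy as np, cv2
from workcell import r, imaging, ticket, nets
from scipy.spatial.transform import Rotation as R
np.set_printoptions(precision=4,suppress=True)
def snap(n,f=None):
    p=imaging.grab_frame(n)
    if f: cv2.imwrite('pics/'+f,p['image'][:,:,::-1])
    return p
def show(p,labels,fn='spot_point',k=2):
    for l in labels:
        for d in getattr(nets,fn)(p,l)[:k]: print(l,fn,round(d['p'],2),np.array(d['at']))
E
python3 - <<'E'
from h import *
s=r.sense(); print({k:np.array(v) for k,v in s.items()})
for n in ['scene','top']:
    p=snap(n,n+'1.png'); print(n,p['origin'],np.array(p['rotation']).round(3).tolist(),np.array(p['camera_matrix']).tolist())
    show(p,['bench','board','jaw','stop','dog','mallet','mallet_grip','hub','knob_grip','plane','glue','offcut','chisel'])
E
```

```text
{'time_s': array(0.), 'qpos': array([ 1.1865,  0.6159, -0.0126,  1.4249,  0.0081,  1.1034, -0.0404]), 'dq': array([ 0.0004, -0.0006,  0.0008,  0.0013, -0.0007,  0.0012,  0.0004]), 'tau': array([ -0.0005, -45.8931,   0.209 , -16.5746,  -0.0611,   0.0205,
         0.0003]), 'ee_pos': array([ 0.2274, -0.6082,  0.2395]), 'eef_rot': array([ 0.984 ,  0.178 , -0.0003, -0.0012]), 'ft_force': array([ 0.0961, -0.1714, -0.3384]), 'ft_torque': array([ 0.0159, -0.0608, -0.0248]), 'width': array(0.093)}
scene [1.4343 0.2499 1.1909] [0.556, 0.75, -0.283, -0.222] [[496.37562209791434, 0.0, 320.1533776123968], [0.0, 496.37562209791434, 242.3329041438048], [0.0, 0.0, 1.0]]
jaw spot_point 0.75 [0.4562 0.1138 0.176 ]
stop spot_point 0.64 [ 0.4764 -0.0553  0.1807]
dog spot_point 0.6 [ 0.4885 -0.1344  0.2232]
mallet spot_point 0.86 [ 0.3532 -0.3117 -0.001 ]
mallet spot_point 0.65 [ 0.4658 -0.3194 -0.001 ]
mallet_grip spot_point 0.69 [ 0.4776 -0.3938  0.0564]
mallet_grip spot_point 0.55 [ 0.2773 -0.3055  0.0567]
hub spot_point 0.65 [0.4599 0.2562 0.1114]
knob_grip spot_point 0.58 [0.4239 0.2914 0.1464]
pla
[... 464 characters left out ...]
 0.77 [0.4694 0.0322 0.1802]
board spot_point 0.38 [0.5597 0.0819 0.1812]
jaw spot_point 0.73 [0.4578 0.1185 0.1809]
stop spot_point 0.74 [ 0.4795 -0.0529  0.1838]
dog spot_point 0.52 [ 0.4891 -0.1306  0.2219]
mallet spot_point 0.87 [ 0.4666 -0.3198  0.0035]
mallet spot_point 0.65 [ 0.7315 -0.0024  0.0028]
mallet_grip spot_point 0.92 [ 0.476  -0.397   0.0575]
mallet_grip spot_point 0.62 [ 0.2824 -0.3021  0.0563]
knob_grip spot_point 0.82 [0.4214 0.292  0.1461]
plane spot_point 0.58 [0.5585 0.0794 0.1819]
glue spot_point 0.57 [ 0.7316 -0.0016  0.0039]
offcut spot_point 0.84 [ 0.6582 -0.3814 -0.0006]
chisel spot_point 0.81 [ 0.3983  0.4586 -0.0006]
chisel spot_point 0.19 [0.4691 0.0298 0.1777]
```

View pics/scene1.png

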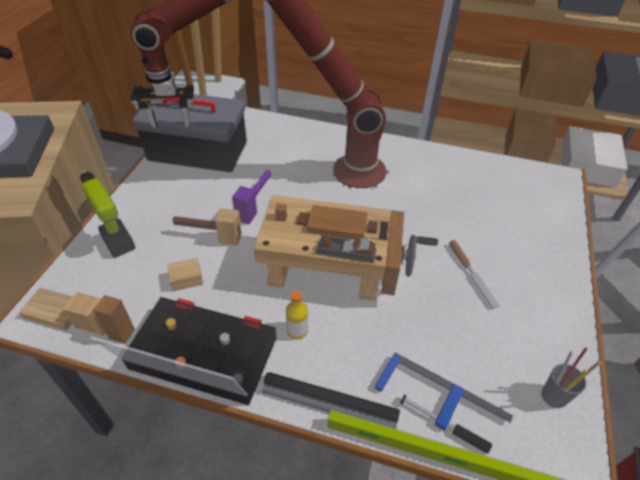

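View pics/top1.png

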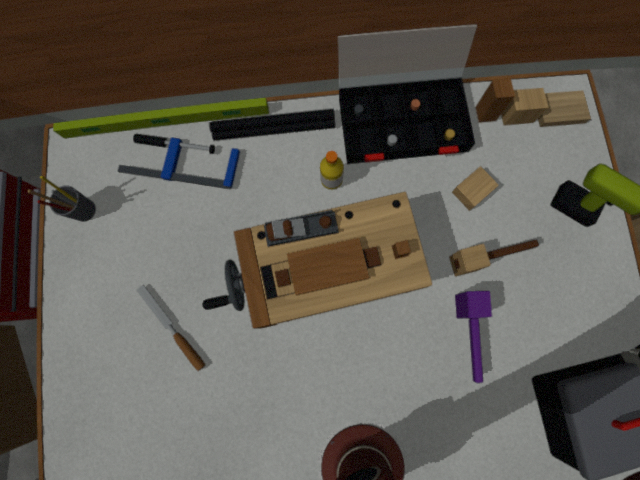

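The scene picture shows the beech mallet around (215,228) with its handle pointing away from the bench (-y). The purple look-alike is at (248,200) and the knob at (425,240), up and to the -x side. In the top picture the dog is at (402,248), the stop at (373,257) and the mallet head at (470,259), and these agree with the networks. Next I hover over the mallet.

```bash
cat >> h.py <<'E'
def need(target, yaw=None):
    s=r.sense(); Rm=R.from_quat(s['eef_rot']); m=Rm.as_matrix()
    y=np.arctan2(m[1,0],m[0,0])
    print('tool mm',(m.T@(np.array(target)-s['ee_pos'])*1000).round(1),'yaw now',round(y,3),'tilt z',m[:,2].round(4), 'spin', None if yaw is None else round(-(((yaw-y)+np.pi)%(2*np.pi)-np.pi),3))
E
python3 - <<'E'
from h import *
need([0.475,-0.385,0.26],1.716)
E
```

```text
tool mm [ 310.1 -123.   -19.3] yaw now 0.358 tilt z [ 0.      0.0001 -1.    ] spin -1.358
```

move_arm([
  [38, -15, -3],
  [39, -15, -3],
  [39, -16, -3],
  [39, -16, -3],
  [39, -15, -3],
  [39, -15, -2],
  [39, -16, -1],
  [38, -15, -1],
  [0, 0, 0],
  [0, 0, 0],
  [0, 0, 0],
  [0, 0, 0],
  [0, 0, 0],
  [0, 0, 0],
  [0, 0, 0],
  [0, 0, 0],
  [0, 0, 0],
], grip=[100, 100, 100, 100, 100, 100, 100, 100, 100, 100, 100, 100, 100, 100, 100, 100, 100], spin=[0, 0, 0, 0, 0, 0, 0, 0, -0.17, -0.17, -0.17, -0.17, -0.17, -0.17, -0.17, -0.17, 0])

```text
time_s: 3.52
ee_pos: [0.4747, -0.3853, 0.2596]
eef_rot: [0.654, 0.756, 0.0, -0.0]
ft_force: [0.4, 0.0, -0.0]
width: 0.0931
```

```bash
python3 - <<'E'
from h import *
s=r.sense(); p=snap('wrist','w1.png'); print(np.array(p['T_tool_cam']), s['ft_force'])
show(p,['mallet','mallet_grip','dog','offcut'])
need([0.475,-0.385,0.26],1.716)
E
```

```text
[[-0.0005 -0.9558 -0.294   0.0813]
 [ 1.     -0.0005 -0.0001  0.0008]
 [-0.0001 -0.294   0.9558 -0.1431]
 [ 0.      0.      0.      1.    ]] [ 0.3965  0.0444 -0.0294]
mallet spot_point 0.69 [ 0.3538 -0.3073  0.0025]
mallet spot_point 0.65 [ 0.465  -0.3197  0.0037]
mallet_grip spot_point 0.95 [ 0.4743 -0.3964  0.0516]
mallet_grip spot_point 0.79 [ 0.2774 -0.3031  0.0576]
offcut spot_point 0.65 [ 0.6536 -0.376  -0.0005]
tool mm [-0.   0.  -0.3] yaw now 1.717 tilt z [-0.     -0.0001 -1.    ] spin 0.001
```

View pics/w1.png

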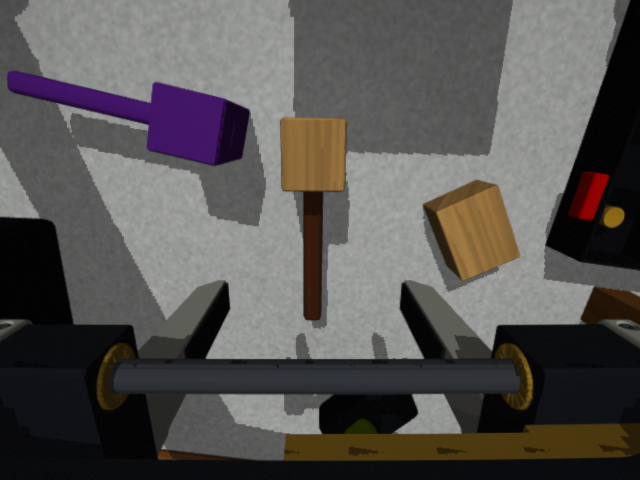

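The wrist view has the mallet handle vertical at column 313 (rows 190–320) and the head at rows 118–190. The offcut is clear of the fingers. I'll refine the handle line from these pixels.

```bash
cat >> h.py <<'E'
def ray(p,uv,z,s=None):
    k=np.array(p['camera_matrix']);u=cv2.undistortPoints(np.array([[uv]],float),k,np.array(p['D']))[0,0]
    d=np.array([u[0],u[1],1.])
    if 'origin' in p: o=np.array(p['origin']);m=np.array(p['rotation'])
    else:
        T=np.array(p['T_tool_cam']);t=R.from_quat(s['eef_rot']).as_matrix()
        o=np.array(s['ee_pos'])+t@T[:3,3];m=t@T[:3,:3]
    d=m@d
    return o+d*(z-o[2])/d[2]
E
python3 - <<'E'
from h import *
s=r.sense(); p=snap('wrist')
for uv,z in [((313.5,195),.069),((313,315),.069),((313,319),.069),((281,118),.11),((346,118),.11),((281,190),.11),((346,190),.11)]: print(uv,ray(p,uv,z,s))
b=nets.regions_of(p,'mallet')
for d in b[:2]:
    ys,xs=np.nonzero(d['pixels']); print(d['p'],xs.min(),xs.max(),ys.min(),ys.max())
E
```

```text
(313.5, 195) [ 0.4711 -0.359   0.069 ]
(313, 315) [ 0.4898 -0.4917  0.069 ]
(313, 319) [ 0.4905 -0.4966  0.069 ]
(281, 118) [ 0.4347 -0.2934  0.11  ]
(346, 118) [ 0.4874 -0.2857  0.11  ]
(281, 190) [ 0.4416 -0.3521  0.11  ]
(346, 190) [ 0.4975 -0.3439  0.11  ]
0.66 280 347 118 319
```

move_arm([
  [2, 0, 40],
  [0, 0, 40],
  [0, 0, 40],
  [0, 0, 40],
  [0, 0, 40],
  [0, 0, 0],
  [0, 0, 0],
  [0, 0, 0],
  [0, 0, 0],
  [0, 0, 0],
], grip=[100, 100, 100, 100, 100, 100, 0, 0, 0, 0], spin=[0, 0, 0, 0, 0, 0, 0, 0, 0, 0], squeeze=60)

```text
time_s: 5.12
ee_pos: [0.4749, -0.3833, 0.0605]
eef_rot: [0.653, 0.757, 0.0, 0.001]
ft_force: [0.0, -0.1, 0.7]
width: 0.0579
```

```bash
python3 - <<'E'
from h import *
s=r.sense(); print({k:np.array(s[k]) for k in ['ee_pos','ft_force','ft_torque','width']})
for n in ['top','scene']:
    for i in range(2):
        p=snap(n); show(p,['dog','stop','jaw','board','hub','knob_grip'],k=1)
E
```

```text
{'ee_pos': array([ 0.4749, -0.3833,  0.0605]), 'ft_force': array([ 0.0034, -0.0709,  0.6611]), 'ft_torque': array([-0.0034, -0.1326, -0.0677]), 'width': array(0.0579)}
dog spot_point 0.47 [ 0.4901 -0.1315  0.2233]
stop spot_point 0.54 [ 0.4808 -0.0554  0.184 ]
jaw spot_point 0.82 [0.4591 0.1198 0.1809]
board spot_point 0.73 [0.4691 0.0301 0.1783]
hub spot_point 0.88 [0.4615 0.2525 0.1139]
knob_grip spot_point 0.67 [0.4203 0.2911 0.1423]
dog spot_point 0.67 [ 0.4884 -0.1306  0.2236]
stop spot_point 0.66 [ 0.4784 -0.0501  0.1799]
jaw spot_point 0.61 [0.4576 0.1187 0.1804]
board spot_point 0.9 [0.4684 0.0277 0.1793]
hub spot_point 0.85 [0.4626 0.2501 0.117 ]
knob_grip spot_point 0.74 [0.4228 0.2901 0.1475]
dog spot_point 0.5 [ 0.4865 -0.13    0.2226]
stop spot_point 0.44 [ 0.479  -0.0509  0.1784]
jaw spot_point 0.78 [0.4573 0.1139 0.1762]
board spot_point 0.73 [0.4707 0.0311 0.1818]
hub spot_point 0.65 [0.4589 0.2515 0.1099]
knob_grip spot_point 0.77 [0.4218 0.2923 0.1476]
dog spot_point 0.75 [ 0.4863 -0.1328  0.2235]
stop spot_point 0.41 [ 0.4778 -0.054   0.1808]
jaw spot_point 0.79 [0.4578 0.1124 0.1774]
board spot_point 0.64 [0.4689 0.0314 0.1796]
hub spot_point 0.92 [0.462  0.2571 0.1103]
knob_grip spot_point 0.62 [0.4226 0.2924 0.1487]
```

move_arm([
  [0, 0, 0],
  [0, 0, 0],
  [0, 0, 0],
  [0, 0, 0],
  [0, 0, 0],
  [0, 0, 0],
  [0, 0, -15],
], grip=[0, 0, 0, 0, 0, 0, 0], spin=[0, 0, 0, 0, 0, 0, 0])

```text
time_s: 7.4
ee_pos: [0.4742, -0.382, 0.0739]
eef_rot: [0.653, 0.757, 0.0, -0.001]
ft_force: [0.0, 0.8, -3.5]
width: 0.0194
```

```bash
python3 - <<'E'
from h import *
s=r.sense(); print({k:np.array(s[k]) for k in ['ee_pos','ft_force','ft_torque','width']})
p=snap('top')
for uv in [(405,193),(430,285),(272,322),(246,228)]: print(uv,ray(p,uv,.18))
im=p['image'][170:345,190:450]; cv2.imwrite('pics/crop1.png',cv2.resize(im[:,:,::-1],None,fx=3,fy=3,interpolation=cv2.INTER_CUBIC))
# full rigid fit: bench-frame points -> world
L=np.array([[-20,-150],[-20,-72],[-20,232]])/1e3; W=np.array([[.4875,-.1315],[.479,-.053],[.461,.2535]])
d=W[2]-W[0]; print('yaw',np.arctan2(-d[0],d[1]))
E
```

```text
{'ee_pos': array([ 0.4742, -0.382 ,  0.0739]), 'ft_force': array([ 0.0166,  0.8369, -3.4635]), 'ft_torque': array([-0.16  , -0.195 , -0.0337]), 'width': array(0.0194)}Traceback (most recent call last):
  File "<stdin>", line 4, in <module>
  File "h.py", line 23, in ray
    d=m@d
      ~^~
ValueError: matmul: Input operand 1 has a mismatch in its core dimension 0, with gufunc signature (n?,k),(k,m?)->(n?,m?) (size 3 is different from 4)
```

```bash
sed -i "s/m=np.array(p\['rotation'\])/m=R.from_quat(p['rotation']).as_matrix()/" h.py; python3 - <<'E'
from h import *
p=snap('top')
for uv in [(405,193),(430,285),(272,322),(246,228)]: print(uv,ray(p,uv,.18))
im=p['image'][170:345,190:450]; cv2.imwrite('pics/crop1.png',cv2.resize(im[:,:,::-1],None,fx=3,fy=3,interpolation=cv2.INTER_CUBIC))
for l in ['dog','bench','stop','board']:
    for d in nets.regions_of(p,l)[:1]:
        c=cv2.minAreaRect(np.argwhere(d['pixels'])[:,::-1].astype(np.float32)); print(l,d['p'],c)
E
```

```text
(405, 193) [ 0.6183 -0.1601  0.18  ]
(430, 285) [ 0.4065 -0.1846  0.18  ]
(272, 322) [0.3647 0.1622 0.18  ]
(246, 228) [0.5759 0.2035 0.18  ]
dog 0.74 ((401.55889892578125, 249.2353057861328), (15.764815330505371, 16.492422103881836), 75.96376037597656)
bench 0.8 ((309.21624755859375, 264.1507568359375), (101.15054321289062, 228.27944946289062), 76.06220245361328)
stop 0.5 ((371.7647705078125, 257.5588684082031), (20.372989654541016, 14.794672966003418), 75.96376037597656)
board 0.72 ((327.7726745605469, 266.3805236816406), (44.147159576416016, 75.76042938232422), 77.125)
```

View pics/crop1.png

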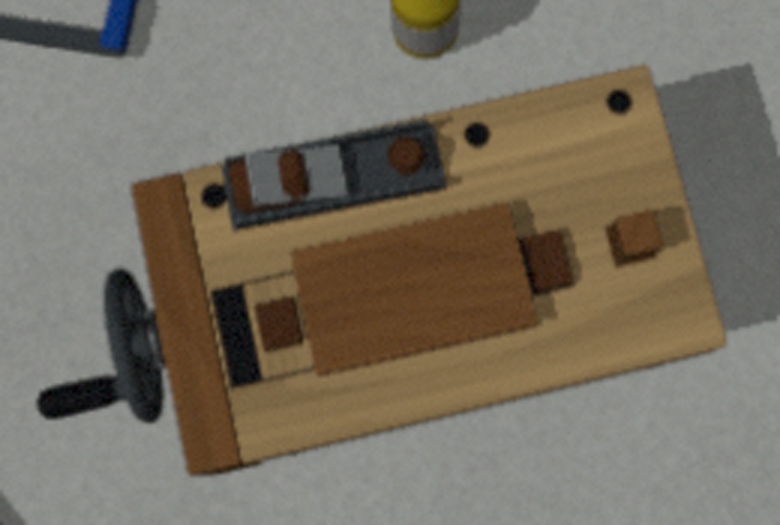

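The crop shows the bench turned about 0.117 rad, with the dog around (637,237) in the crop, the stop at (548,262) and the knob at (75,397). The hub then lies at bench x≈0, i.e. (0.463,0.250). I'm lifting the mallet and carrying it over the dog.

```bash
python3 - <<'E'
from h import *
need([0.4963,-0.1909,.325],1.70)
E
```

```text
tool mm [ 186.8   49.6 -250.3] yaw now 1.718 tilt z [ 0.0001  0.0003 -1.    ] spin 0.018
```

move_arm([
  [0, 0, -15],
  [0, 0, -25],
  [0, 0, -30],
  [0, 0, -30],
  [0, 0, -30],
  [0, 0, -30],
  [0, 0, -30],
  [0, 0, -25],
  [0, 0, -20],
  [0, 0, -15],
  [15, 4, 0],
  [25, 7, 0],
  [30, 8, 0],
  [30, 8, 0],
  [30, 8, 0],
  [27, 7, 0],
  [20, 5, 0],
  [10, 3, 0],
  [0, 0, 0],
  [0, 0, 0],
], grip=[0, 0, 0, 0, 0, 0, 0, 0, 0, 0, 0, 0, 0, 0, 0, 0, 0, 0, 0, 0], spin=[0, 0, 0, 0, 0, 0, 0, 0, 0, 0, 0, 0.018, 0, 0, 0, 0, 0, 0, 0, 0])

```text
time_s: 10.2
ee_pos: [0.499, -0.1922, 0.3243]
eef_rot: [0.661, 0.751, -0.0, -0.0]
ft_force: [0.4, -0.0, -2.6]
width: 0.0196
```

```bash
python3 - <<'E'
from h import *
s=r.sense(); print({k:np.array(s[k]) for k in ['ee_pos','ft_force','ft_torque','width']})
need([0.4963,-0.1909,.325],1.70)
p=snap('scene'); show(p,['mallet','dog','mallet_grip'])
q=snap('wrist'); a=p['image'][150:300,180:420]; a=cv2.resize(a,(480,300)); cv2.imwrite('pics/s2.png',np.vstack([a,cv2.resize(q['image'],(480,300))])[:,:,::-1])
E
```

```text
{'ee_pos': array([ 0.499 , -0.1922,  0.3243]), 'ft_force': array([ 0.435 , -0.0385, -2.6193]), 'ft_torque': array([-0.2325, -0.0938, -0.0054]), 'width': array(0.0196)}
tool mm [ 1.7 -2.5 -0.7] yaw now 1.698 tilt z [-0.0008 -0.0006 -1.    ] spin -0.002
mallet spot_point 0.75 [ 0.3506 -0.3106 -0.0015]
mallet spot_point 0.7 [ 0.4908 -0.1275  0.2673]
dog spot_point 0.72 [ 0.4873 -0.129   0.2234]
dog spot_point 0.59 [ 0.7341 -0.0065 -0.0013]
mallet_grip spot_point 0.77 [ 0.5023 -0.1994  0.3191]
mallet_grip spot_point 0.75 [ 0.277  -0.3031  0.0568]
```

View pics/s2.png

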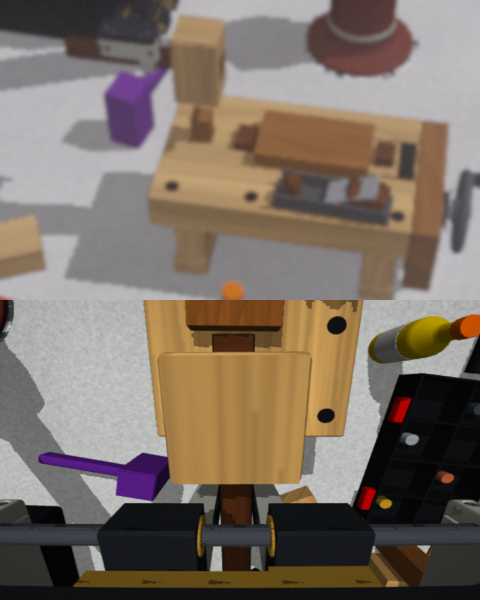

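The mallet hangs upright with its head centred over the dog. I'm pressing down in stages.

move_arm([
  [0, -2, 15],
  [0, 0, 20],
  [0, 0, 8],
  [0, 0, 8],
  [0, 0, 8],
  [0, 0, 8],
  [0, 0, 0],
  [0, 0, 0],
], grip=[0, 0, 0, 0, 0, 0, 0, 0], spin=[0, 0, 0, 0, 0, 0, 0, 0])

```text
time_s: 11.45
ee_pos: [0.4985, -0.1909, 0.2574]
eef_rot: [0.66, 0.751, 0.001, 0.001]
ft_force: [0.1, -0.2, -3.2]
width: 0.0196
```

```bash
cat > st.py <<'E'
from h import *
s=r.sense(); print({k:np.array(s[k]) for k in ['time_s','ee_pos','eef_rot','ft_force','ft_torque','width']})
E
(cat st.py; cat <<'E'
p=snap('scene'); show(p,['dog','mallet'])
q=snap('wrist'); a=p['image'][150:300,180:420]; a=cv2.resize(a,(480,300)); cv2.imwrite('pics/s3.png',np.vstack([a,cv2.resize(q['image'],(480,300))])[:,:,::-1])
E
) | python3 -
```

```text
{'time_s': array(11.45), 'ee_pos': array([ 0.4985, -0.1909,  0.2574]), 'eef_rot': array([0.66  , 0.7513, 0.001 , 0.0006]), 'ft_force': array([ 0.086 , -0.1847, -3.245 ]), 'ft_torque': array([-0.2373, -0.1532, -0.0296]), 'width': array(0.0196)}
dog spot_point 0.72 [ 0.4874 -0.1253  0.1969]
dog spot_point 0.62 [ 0.4779 -0.0521  0.18  ]
mallet spot_point 0.97 [ 0.3507 -0.3096 -0.0011]
mallet spot_point 0.9 [ 0.4903 -0.1211  0.1958]
```

View pics/s3.png

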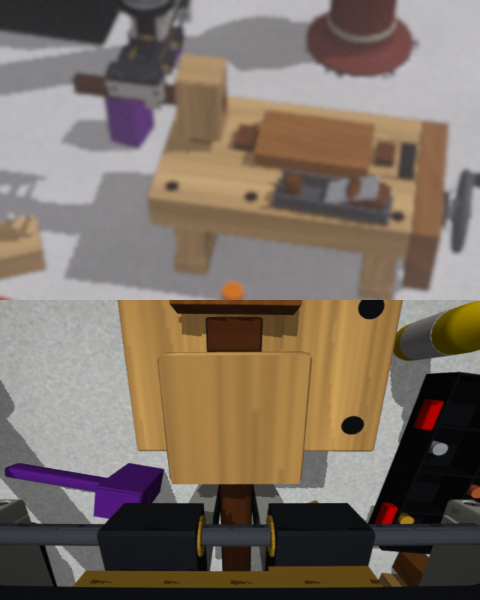

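The head sits at the same wrist pixels as before (158–310), so the grip hasn't slipped. The dog has gone down with it to about 0.197.

move_arm([
  [0, 0, 6],
  [0, 0, 6],
  [0, 0, 4],
  [0, 0, 2],
  [0, 0, 0],
], grip=[0, 0, 0, 0, 0], spin=[0, 0, 0, 0, 0])

```text
time_s: 12.28
ee_pos: [0.4981, -0.1913, 0.2397]
eef_rot: [0.66, 0.751, 0.001, 0.001]
ft_force: [1.3, -1.0, 0.8]
width: 0.0199
```

```bash
python3 st.py
```

```text
{'time_s': array(12.275), 'ee_pos': array([ 0.4981, -0.1913,  0.2397]), 'eef_rot': array([0.6601, 0.7512, 0.0006, 0.0006]), 'ft_force': array([ 1.2713, -1.0439,  0.819 ]), 'ft_torque': array([-0.1236, -0.4578, -0.036 ]), 'width': array(0.0199)}
```

move_arm([
  [0, 0, 2],
  [0, 0, 1],
  [0, 0, 0],
], grip=[0, 0, 0], spin=[0, 0, 0])

```text
time_s: 12.65
ee_pos: [0.4983, -0.1916, 0.2393]
eef_rot: [0.66, 0.751, 0.0, 0.001]
ft_force: [-1.7, -0.7, 13.9]
width: 0.0199
```

```bash
python3 st.py
```

```text
{'time_s': array(12.65), 'ee_pos': array([ 0.4983, -0.1916,  0.2393]), 'eef_rot': array([0.6603, 0.751 , 0.0003, 0.0015]), 'ft_force': array([-1.6841, -0.6893, 13.9085]), 'ft_torque': array([ 0.2653,  0.5697, -0.001 ]), 'width': array(0.0199)}
```

move_arm([
  [0, 0, -10],
  [0, 0, -25],
  [0, 0, -25],
  [0, 0, -15],
  [-15, 0, 0],
  [-30, 0, 0],
  [-35, 0, 0],
  [-25, 0, 0],
  [-10, 0, 0],
  [0, 0, 0],
], grip=[0, 0, 0, 0, 0, 0, 0, 0, 0, 0], spin=[0, 0, 0, 0, 0, 0, 0, 0, 0, 0])

```text
time_s: 13.9
ee_pos: [0.5116, -0.3058, 0.3104]
eef_rot: [0.66, 0.751, -0.0, -0.001]
ft_force: [0.2, 0.0, -2.5]
width: 0.0195
```

```bash
(cat st.py; cat <<'E'
need([0.4749,-0.3833,0.315],1.718)
for n in ['scene','top']:
    p=snap(n); show(p,['dog','mallet'])
    if n=='scene': a=cv2.resize(p['image'][170:290,200:360],(640,480))
    else: b=cv2.resize(p['image'][180:300,350:510],(640,480))
cv2.imwrite('pics/s4.png',cv2.resize(np.hstack([a,b]),(800,300))[:,:,::-1])
E
) | python3 -
```

```text
{'time_s': array(13.9), 'ee_pos': array([ 0.5116, -0.3058,  0.3104]), 'eef_rot': array([ 0.6605,  0.7508, -0.0002, -0.0013]), 'ft_force': array([ 0.2431,  0.0498, -2.514 ]), 'ft_torque': array([-0.1271, -0.1076,  0.0275]), 'width': array(0.0195)}
tool mm [-72.1 -46.3  -4.7] yaw now 1.699 tilt z [-0.0021  0.0014 -1.    ] spin -0.019
mallet spot_point 0.8 [ 0.5039 -0.2404  0.2511]
mallet spot_point 0.67 [ 0.3503 -0.3085 -0.0052]
mallet spot_point 0.92 [ 0.3519 -0.3126 -0.0009]
mallet spot_point 0.63 [ 0.5084 -0.2395  0.2567]
```

View pics/s4.png

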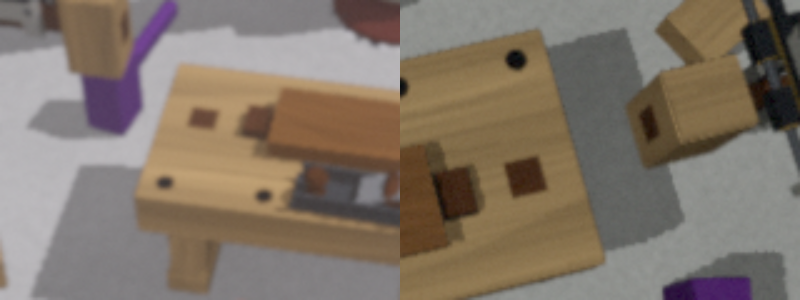

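The dog now shows as a flat dark square at (203,118) on the left and (525,177) on the right, with no side face or shadow, so it is flush. Returning the mallet to its spot.

move_arm([
  [-10, -6, 0],
  [-18, -12, 0],
  [-20, -13, 0],
  [-15, -9, 0],
  [-9, -6, 0],
  [0, 0, 0],
  [0, 0, 15],
  [0, 0, 25],
  [0, 0, 30],
  [0, 0, 30],
  [0, 0, 30],
  [0, 0, 30],
  [0, 0, 30],
  [0, 0, 20],
  [0, 0, 10],
  [0, 0, 8],
  [0, 0, 7],
  [0, 0, 5],
  [0, 0, 0],
], grip=[0, 0, 0, 0, 0, 0, 0, 0, 0, 0, 0, 0, 0, 0, 0, 0, 0, 0, 0], spin=[0, -0.019, 0, 0, 0, 0, 0, 0, 0, 0, 0, 0, 0, 0, 0, 0, 0, 0, 0])

```text
time_s: 16.58
ee_pos: [0.4767, -0.3831, 0.0716]
eef_rot: [0.653, 0.757, -0.0, -0.0]
ft_force: [-0.4, 0.2, -2.4]
width: 0.0193
```

```bash
(cat st.py; echo 'need([0.4749,-0.3833,0.0605],1.718)')|python3 -
```

```text
{'time_s': array(16.575), 'ee_pos': array([ 0.4767, -0.3831,  0.0716]), 'eef_rot': array([ 0.6529,  0.7575, -0.    , -0.0001]), 'ft_force': array([-0.3923,  0.1761, -2.4427]), 'ft_torque': array([-0.1765, -0.12  ,  0.011 ]), 'width': array(0.0193)}
tool mm [ 0.  -1.8 11.1] yaw now 1.719 tilt z [-0.0002  0.0001 -1.    ] spin 0.001
```

move_arm([
  [0, -2, 5],
  [0, 0, 4],
  [0, 0, 2],
  [0, 0, 0],
], grip=[0, 0, 0, 0], spin=[0, 0, 0, 0])

```text
time_s: 17.08
ee_pos: [0.4748, -0.3833, 0.0605]
eef_rot: [0.653, 0.757, 0.0, -0.0]
ft_force: [-0.3, 0.1, -3.0]
width: 0.0197
```

```bash
python3 st.py
```

```text
{'time_s': array(17.075), 'ee_pos': array([ 0.4748, -0.3833,  0.0605]), 'eef_rot': array([ 0.6529,  0.7575,  0.0001, -0.0002]), 'ft_force': array([-0.331 ,  0.1085, -3.0009]), 'ft_torque': array([-0.2313, -0.135 , -0.0027]), 'width': array(0.0197)}
```

Not touching yet; easing down by 1–2 mm.

move_arm([
  [0, 0, 1],
  [0, 0, 0.5],
  [0, 0, 0],
], grip=[0, 0, 0], spin=[0, 0, 0])

```text
time_s: 17.45
ee_pos: [0.475, -0.3835, 0.0596]
eef_rot: [0.653, 0.757, 0.0, 0.0]
ft_force: [-0.2, -0.9, -0.4]
width: 0.0197
```

```bash
python3 st.py
```

```text
{'time_s': array(17.45), 'ee_pos': array([ 0.475 , -0.3835,  0.0596]), 'eef_rot': array([0.6529, 0.7575, 0.    , 0.0003]), 'ft_force': array([-0.2363, -0.8818, -0.3782]), 'ft_torque': array([-0.0674,  0.0117,  0.0151]), 'width': array(0.0197)}
```

move_arm([
  [0, 0, 1],
  [0, 0, 0],
  [0, 0, 0],
  [0, 0, 0],
  [0, 0, 0],
  [0, 0, 0],
  [0, 0, 0],
  [0, 0, 0],
  [0, 0, -15],
  [0, 0, -25],
  [0, 0, -40],
  [0, 0, -50],
  [0, 0, -50],
  [0, 0, -40],
  [0, 0, -25],
  [0, 0, 0],
], grip=[0, 0, 60, 60, 60, 60, 60, 60, 60, 60, 60, 60, 60, 60, 60, 60], spin=[0, 0, 0, 0, 0, 0, 0, 0, 0, 0, 0, 0, 0, 0, 0, 0])

```text
time_s: 19.45
ee_pos: [0.4758, -0.3836, 0.3063]
eef_rot: [0.653, 0.758, 0.0, 0.003]
ft_force: [0.4, 0.6, -0.6]
width: 0.0559
```

```bash
(cat st.py; cat <<'E'
p=snap('wrist'); show(p,['mallet','mallet_grip'])
b=nets.regions_of(p,'mallet')
for d in b[:2]:
    ys,xs=np.nonzero(d['pixels']); print(d['p'],xs.min(),xs.max(),ys.min(),ys.max())
for i in range(2):
    for n in ['top','scene']:
        p=snap(n); show(p,['hub','knob_grip','jaw','board'],k=1)
need([0.50,0.15,.40],1.688)
E
)|python3 -
```

```text
{'time_s': array(19.45), 'ee_pos': array([ 0.4758, -0.3836,  0.3063]), 'eef_rot': array([0.6528, 0.7575, 0.0003, 0.0031]), 'ft_force': array([ 0.4118,  0.6041, -0.6016]), 'ft_torque': array([-0.0678, -0.1436,  0.0227]), 'width': array(0.0559)}
mallet spot_point 0.89 [ 0.3572 -0.3057 -0.0006]
mallet spot_point 0.74 [ 0.4612 -0.3203  0.0056]
mallet_grip spot_point 0.9 [ 0.4783 -0.3963  0.0514]
mallet_grip spot_point 0.72 [ 0.2811 -0.3008  0.0548]
0.75 283 341 121 299
0.69 41 254 77 161
hub spot_point 0.97 [0.4658 0.2493 0.1103]
knob_grip spot_point 0.78 [0.4196 0.2908 0.1475]
jaw spot_point 0.74 [0.4599 0.119  0.1782]
board spot_point 0.84 [0.4681 0.0327 0.1799]
hub spot_point 0.66 [0.4594 0.2532 0.1093]
knob_grip spot_point 0.72 [0.421  0.2914 0.1467]
jaw spot_point 0.7 [0.4558 0.1146 0.1749]
board spot_point 0.9 [0.4683 0.0312 0.1811]
hub spot_point 0.77 [0.4633 0.2482 0.1151]
knob_grip spot_point 0.77 [0.4204 0.2904 0.1484]
jaw spot_point 0.84 [0.4585 0.1186 0.1814]
board spot_point 0.78 [0.4676 0.0306 0.1815]
hub spot_point 0.65 [0.4607 0.2546 0.1126]
knob_grip spot_point 0.89 [0.423  0.2919 0.1497]
jaw spot_point 0.6 [0.4531 0.1136 0.1742]
board spot_point 0.95 [0.4713 0.0323 0.1802]
tool mm [523.8 103.6 -96.8] yaw now 1.719 tilt z [ 0.      0.0001 -1.    ] spin 0.031
```

The mallet stands back where it was, within noise. Now I travel to above the wheel's grip, aiming 56 mm outside the rim plane. Since the tool can only point down, that offset keeps the gripper body clear of the rim.

move_arm([
  [0, 0, 0],
  [20, 8, 0],
  [35, 8, 0],
  [48, 8, 0],
  [48, 8, 0],
  [48, 8, 0],
  [48, 8, 0],
  [48, 0, 0],
  [48, 0, 0],
  [48, 0, 0],
  [48, 0, 0],
  [48, -7, 0],
  [48, -7, 0],
  [48, -7, 0],
  [48, 0, 0],
  [35, 0, 0],
  [22, 0, 0],
  [0, 0, 20],
], grip=[70, 70, 70, 70, 70, 70, 70, 70, 70, 70, 70, 70, 70, 70, 70, 70, 70, 70], spin=[0.031, 0, 0, 0, 0, 0, 0, 0, 0, 0, 0, 0, 0, 0, 0, 0, 0, 0])

```text
time_s: 22.9
ee_pos: [0.4193, 0.3075, 0.2845]
eef_rot: [0.662, 0.749, 0.002, -0.001]
ft_force: [0.1, -0.1, 0.1]
width: 0.065
```

```bash
(cat st.py; cat <<'E'
need([.4222,.3026,.28],1.688)
p=snap('wrist'); show(p,['hub','knob_grip'],k=1); a=p['image']
for n in ['top','scene']:
    q=snap(n); show(q,['hub','knob_grip'],k=1)
b=cv2.resize(q['image'][190:310,370:490],(480,480))
cv2.imwrite('pics/w5.png',cv2.resize(np.hstack([a,b]),(800,343))[:,:,::-1])
E
)|python3 -
```

```text
{'time_s': array(22.9), 'ee_pos': array([0.4193, 0.3075, 0.2845]), 'eef_rot': array([ 0.6622,  0.7493,  0.0024, -0.0007]), 'ft_force': array([ 0.0791, -0.0978,  0.0995]), 'ft_torque': array([-0.0548, -0.1257, -0.0272]), 'width': array(0.065)}
tool mm [-5.3  2.3  4.5] yaw now 1.694 tilt z [ 0.0022  0.0046 -1.    ] spin 0.006
hub spot_point 0.74 [0.4608 0.2536 0.1154]
knob_grip spot_point 0.56 [0.4228 0.2883 0.146 ]
hub spot_point 0.88 [0.4622 0.2489 0.1118]
knob_grip spot_point 0.86 [0.4216 0.2901 0.1447]
hub spot_point 0.94 [0.4589 0.2567 0.1136]
knob_grip spot_point 0.95 [0.4225 0.294  0.1453]
```

View pics/w5.png

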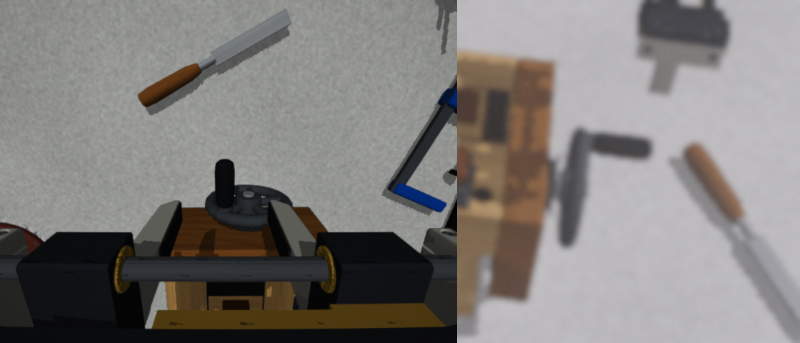

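The wrist view shows the knob vertical between the fingers (about 225,185), with the rim behind it. I'll fix its column by ray and descend.

```bash
(cat st.py; cat <<'E'
need([.4212,.303,.149],1.688)
p=snap('wrist'); g=p['image'].max(2)
m=(g<45)
for row in (232,245,258,270): 
    xs=np.nonzero(m[row,270:360])[0]+270; print(row,xs.min() if len(xs) else None, xs.max() if len(xs) else None, ray(p,(xs.mean(),row),.15,s) if len(xs) else '')
E
)|python3 -
```

```text
{'time_s': array(23.35), 'ee_pos': array([0.4215, 0.3031, 0.2839]), 'eef_rot': array([0.6648, 0.7471, 0.0006, 0.0001]), 'ft_force': array([-0.148 , -0.3322,  0.2343]), 'ft_torque': array([-0.0296, -0.0846,  0.0321]), 'width': array(0.0651)}
tool mm [ -0.1  -0.5 134.9] yaw now 1.687 tilt z [ 0.001   0.0008 -1.    ] spin -0.001
232 299 325 [0.4199 0.307  0.15  ]
245 300 325 [0.4217 0.2955 0.15  ]
258 300 351 [0.4312 0.2846 0.15  ]
270 291 359 [0.4312 0.2733 0.15  ]
```

move_arm([
  [0, -1, 30],
  [0, 0, 40],
  [0, 0, 35],
  [0, 0, 20],
  [0, 0, 10],
  [0, 0, 0],
  [0, 0, 0],
  [0, 0, 0],
  [0, 0, 0],
  [0, 0, 0],
  [0, 0, 0],
  [0, 0, 0],
], grip=[70, 70, 70, 70, 70, 70, 0, 0, 0, 0, 0, 0], spin=[0, 0, 0, 0, 0, 0, 0, 0, 0, 0, 0, 0], squeeze=35)

```text
time_s: 24.9
ee_pos: [0.4202, 0.3029, 0.1483]
eef_rot: [0.664, 0.747, 0.0, 0.0]
ft_force: [-0.6, 0.6, 0.4]
width: 0.0239
```

```bash
(cat st.py; cat <<'E'
q=snap('scene'); show(q,['hub','knob_grip'],k=1)
h=np.array([.4618,.2515]); x=np.array([.993,.117]);y=np.array([-.117,.993])
d=np.array(s['ee_pos'][:2])-h; print('lat',d@x,'out',d@y,'z rel',s['ee_pos'][2]-.003-.112)
E
)|python3 -
```

```text
{'time_s': array(24.9), 'ee_pos': array([0.4202, 0.3029, 0.1483]), 'eef_rot': array([0.6645, 0.7473, 0.    , 0.    ]), 'ft_force': array([-0.5976,  0.63  ,  0.4273]), 'ft_torque': array([-0.0767, -0.018 , -0.0006]), 'width': array(0.0239)}
knob_grip spot_point 0.97 [0.4208 0.2909 0.1492]
lat -0.03525698893768386 out 0.05594884713526405 z rel 0.03331860140264932
```

The knob is held, with measured θ≈0.81. Computing the chord steps.

```bash
python3 - <<'E'
import numpy as np
th=0.8+0.25*np.arange(31)
p=np.round(np.c_[-48*np.sin(th),-48*np.cos(th)]*2)/2
for t,d in zip(th[1:],np.diff(p,axis=0)): print(round(t,2),[0,float(d[0]),float(d[1])])
E
```

```text
1.05 [0, -7.0, 9.5]
1.3 [0, -5.0, 11.0]
1.55 [0, -1.5, 12.0]
1.8 [0, 1.5, 12.0]
2.05 [0, 4.0, 11.0]
2.3 [0, 6.5, 10.0]
2.55 [0, 9.0, 8.0]
2.8 [0, 11.0, 5.0]
3.05 [0, 11.5, 3.0]
3.3 [0, 12.0, -0.5]
3.55 [0, 11.5, -3.5]
3.8 [0, 10.5, -6.0]
4.05 [0, 8.5, -8.5]
4.3 [0, 6.0, -10.5]
4.55 [0, 3.5, -11.0]
4.8 [0, 0.5, -12.0]
5.05 [0, -2.5, -12.0]
5.3 [0, -5.5, -10.5]
5.55 [0, -8.0, -9.0]
5.8 [0, -9.5, -7.0]
6.05 [0, -11.5, -4.0]
6.3 [0, -12.0, -1.5]
6.55 [0, -11.5, 1.5]
6.8 [0, -11.0, 5.0]
7.05 [0, -10.0, 7.0]
7.3 [0, -7.5, 9.0]
7.55 [0, -5.0, 11.0]
7.8 [0, -2.0, 12.0]
8.05 [0, 1.0, 12.0]
8.3 [0, 3.5, 11.0]
```

move_arm([
  [0, -7, 9.5],
  [0, -5, 11],
  [0, -1.5, 12],
  [0, 1.5, 12],
  [0, 0, 0],
], grip=[0, 0, 0, 0, 0], spin=[0, 0, 0, 0, 0])

```text
time_s: 25.68
ee_pos: [0.4072, 0.3013, 0.1021]
eef_rot: [0.664, 0.747, -0.001, -0.001]
ft_force: [-3.1, 1.3, -5.0]
width: 0.0236
```

```bash
cat > w.py <<'E'
from h import *
s=r.sense(); print({k:np.array(s[k]) for k in ['time_s','ee_pos','ft_force','width']})
h=np.array([.4618,.2515]); x=np.array([.993,.117]);y=np.array([-.117,.993])
d=np.array(s['ee_pos'][:2])-h; l,z=d@x,s['ee_pos'][2]-.003-.112
print('lat',l,'out',d@y,'z',z,'r',np.hypot(l,z),'th',np.arctan2(-l,z)%6.2832)
q=snap('scene'); show(q,['knob_grip','jaw','board'],k=1)
E
python3 w.py
```

```text
{'time_s': array(25.675), 'ee_pos': array([0.4072, 0.3013, 0.1021]), 'ft_force': array([-3.1279,  1.3256, -5.0254]), 'width': array(0.0236)}
lat -0.04841865341358865 out 0.0558271116354693 z -0.012879679613248138 r 0.05010241656173023 th 1.830782338615043
knob_grip spot_point 0.96 [0.4103 0.2898 0.0986]
jaw spot_point 0.6 [0.4579 0.1132 0.1765]
board spot_point 0.62 [0.4702 0.031  0.181 ]
```

move_arm([
  [0, 4, 11],
  [0, 6.5, 10],
  [0, 9, 8],
  [0, 11, 5],
  [0, 11.5, 3],
  [0, 12, -0.5],
  [0, 11.5, -3.5],
  [0, 10.5, -6],
  [0, 0, 0],
], grip=[0, 0, 0, 0, 0, 0, 0, 0, 0], spin=[0, 0, 0, 0, 0, 0, 0, 0, 0])

```text
time_s: 27.0
ee_pos: [0.4855, 0.3112, 0.0783]
eef_rot: [0.665, 0.747, 0.002, 0.0]
ft_force: [-2.5, 0.6, 2.1]
width: 0.0235
```

```bash
python3 w.py
```

```text
{'time_s': array(27.), 'ee_pos': array([0.4855, 0.3112, 0.0783]), 'ft_force': array([-2.5387,  0.5908,  2.0724]), 'width': array(0.0235)}
lat 0.030495783887256107 out 0.05653476332638537 z -0.036685401602064474 r 0.047705466412173186 th 3.8351316800662714
knob_grip spot_point 0.76 [0.4866 0.3002 0.0772]
jaw spot_point 0.52 [0.4581 0.1092 0.1771]
board spot_point 0.74 [0.4683 0.0292 0.1839]
```

Forces are small and the knob follows. Passing the bottom caused no contact. Continuing.

move_arm([
  [0, 8.5, -8.5],
  [0, 6, -10.5],
  [0, 3.5, -11],
  [0, 0.5, -12],
  [0, -2.5, -12],
  [0, -5.5, -10.5],
  [0, -8, -9],
  [0, -9.5, -7],
  [0, -11.5, -4],
  [0, -12, -1.5],
  [0, -11.5, 1.5],
  [0, 0, 0],
], grip=[0, 0, 0, 0, 0, 0, 0, 0, 0, 0, 0, 0], spin=[0, 0, 0, 0, 0, 0, 0, 0, 0, 0, 0, 0])

```text
time_s: 28.7
ee_pos: [0.444, 0.3059, 0.1612]
eef_rot: [0.665, 0.747, 0.002, 0.001]
ft_force: [1.2, 4.4, -11.3]
width: 0.0235
```

```bash
python3 w.py
```

```text
{'time_s': array(28.7), 'ee_pos': array([0.444 , 0.3059, 0.1612]), 'ft_force': array([  1.1718,   4.3748, -11.3387]), 'width': array(0.0235)}
lat -0.011338215320188675 out 0.056080629025118255 z 0.046234480686949894 r 0.047604436043701896 th 0.24048696339266812
knob_grip spot_point 0.75 [0.4459 0.2959 0.1559]
jaw spot_point 0.55 [0.4596 0.1069 0.1764]
```

move_arm([
  [0, -11, 6],
  [0, -10, 7],
  [0, -7.5, 9],
  [0, -5, 11],
  [0, 0, 0],
], grip=[0, 0, 0, 0, 0], spin=[0, 0, 0, 0, 0], squeeze=50)

```text
time_s: 29.52
ee_pos: [0.4082, 0.3014, 0.129]
eef_rot: [0.664, 0.747, -0.0, 0.0]
ft_force: [-4.7, 1.9, 0.7]
width: 0.0232
```

```bash
python3 w.py
```

```text
{'time_s': array(29.525), 'ee_pos': array([0.4082, 0.3014, 0.129 ]), 'ft_force': array([-4.6921,  1.8886,  0.7105]), 'width': array(0.0232)}
lat -0.047364921937351444 out 0.055829886696986304 z 0.014047813124190664 r 0.049404219290497646 th 1.2824737942127917
knob_grip spot_point 0.72 [0.4076 0.2894 0.1252]
jaw spot_point 0.55 [0.4578 0.1047 0.1776]
board spot_point 0.95 [0.4704 0.0257 0.1789]
```

move_arm([
  [0, -1, 6],
  [0, -0.5, 6],
  [0, 0, 5],
  [0, 0, 4],
  [0, 0, 0],
], grip=[0, 0, 0, 0, 0], spin=[0, 0, 0, 0, 0])

```text
time_s: 30.35
ee_pos: [0.4062, 0.3011, 0.1079]
eef_rot: [0.664, 0.747, -0.001, -0.0]
ft_force: [-6.2, 0.4, 2.8]
width: 0.0237
```

```bash
python3 w.py
```

```text
{'time_s': array(30.35), 'ee_pos': array([0.4062, 0.3011, 0.1079]), 'ft_force': array([-6.239 ,  0.3533,  2.7623]), 'width': array(0.0237)}
lat -0.04942405629806874 out 0.0557671438581907 z -0.007141856457691054 r 0.04993739535275074 th 1.7143046017263213
knob_grip spot_point 0.93 [0.4075 0.2861 0.1078]
jaw spot_point 0.7 [0.4597 0.101  0.1755]
board spot_point 0.79 [0.4715 0.0264 0.1811]
```

move_arm([
  [0, 1, 3],
  [0, 1, 4],
  [0, 0.5, 3],
], grip=[0, 0, 0], spin=[0, 0, 0])

```text
time_s: 30.92
ee_pos: [0.4083, 0.3014, 0.0983]
eef_rot: [0.664, 0.747, -0.001, -0.0]
ft_force: [-8.0, -0.9, 8.1]
width: 0.0233
```

```bash
python3 w.py
```

```text
{'time_s': array(30.925), 'ee_pos': array([0.4083, 0.3014, 0.0983]), 'ft_force': array([-7.952 , -0.8832,  8.1073]), 'width': array(0.0233)}
lat -0.04729063463557135 out 0.05584750268151739 z -0.016713804985673722 r 0.05015730655980475 th 1.9105212202898625
knob_grip spot_point 0.59 [0.4055 0.2895 0.0961]
jaw spot_point 0.79 [0.4544 0.1015 0.1765]
board spot_point 0.93 [0.4731 0.023  0.1838]
```

Tangential force is about 10 N at θ≈8.19, which is clamped. Releasing and rising clear.

move_arm([
  [0, 0, 0],
  [0, 0, 0],
  [0, 0, 0],
  [0, 0, 0],
  [0, 0, 0],
  [0, 0, -15],
  [0, 0, -30],
  [0, 0, -40],
  [0, 0, -50],
  [0, 0, -50],
  [40, -30, -20],
  [40, -40, 0],
  [0, 0, 0],
], grip=[60, 60, 60, 60, 60, 60, 60, 60, 60, 60, 60, 60, 60], spin=[0, 0, 0, 0, 0, 0, 0, 0, 0, 0, 0, 0, 0])

```text
time_s: 32.75
ee_pos: [0.3259, 0.3765, 0.3043]
eef_rot: [0.66, 0.751, 0.001, -0.001]
ft_force: [0.4, 0.4, -0.6]
width: 0.0551
```

```bash
(cat st.py; cat <<'E'
for i in range(3):
    for n in ['top','scene']:
        p=snap(n,f'end_{n}.png' if i==0 else None); show(p,['knob_grip','hub','jaw','board','stop'],k=1)
        if i==0:
            show(p,['mallet','plane','glue','offcut','chisel']); 
            if n=='top': a=cv2.resize(p['image'][170:345,190:560],(800,378))
            else: b=cv2.resize(p['image'][180:290,160:480],(800,275))
cv2.imwrite('pics/end.png',cv2.resize(np.vstack([a,b]),(735,600))[:,:,::-1])
E
)|python3 -
```

```text
{'time_s': array(32.75), 'ee_pos': array([0.3259, 0.3765, 0.3043]), 'eef_rot': array([ 0.6604,  0.7509,  0.0014, -0.0013]), 'ft_force': array([ 0.4218,  0.4156, -0.574 ]), 'ft_torque': array([-0.1217, -0.0925, -0.0124]), 'width': array(0.0551)}
knob_grip spot_point 0.81 [0.4083 0.2901 0.1025]
hub spot_point 0.65 [0.4643 0.25   0.1124]
jaw spot_point 0.65 [0.4586 0.1087 0.1798]
board spot_point 0.68 [0.4676 0.0259 0.1807]
stop spot_point 0.76 [ 0.4813 -0.0501  0.1829]
mallet spot_point 0.94 [ 0.4686 -0.3181  0.0043]
mallet spot_point 0.86 [ 0.3505 -0.3136  0.0004]
plane spot_point 0.8 [0.5609 0.08   0.1797]
plane spot_point 0.18 [ 0.4799 -0.0524  0.1843]
glue spot_point 0.75 [ 0.7311 -0.0018  0.0001]
offcut spot_point 0.8 [ 0.6598 -0.3798 -0.0019]
offcut spot_point 0.72 [ 0.4743 -0.3948  0.0598]
chisel spot_point 0.85 [0.397  0.4579 0.    ]
knob_grip spot_point 0.85 [0.4075 0.288  0.1058]
hub spot_point 0.57 [0.4623 0.2551 0.1102]
jaw spot_point 0.52 [0.4602 0.1039 0.1772]
board spot_point 0.97 [0.4693 0.0253 0.1803]
stop spot_point 0.56 [ 0.4774 -0.0547  0.1805]
mallet spot_point 0.9
[... 517 characters left out ...]
.4055 0.2872 0.1059]
knob_grip spot_point 0.67 [0.5584 0.0806 0.1777]
hub spot_point 0.61 [0.4589 0.2517 0.1091]
jaw spot_point 0.54 [0.4588 0.103  0.1744]
board spot_point 0.69 [0.4713 0.0245 0.1839]
stop spot_point 0.41 [ 0.4765 -0.0516  0.1783]
knob_grip spot_point 0.63 [0.4054 0.2854 0.1051]
hub spot_point 0.6 [0.4608 0.2493 0.1136]
jaw spot_point 0.84 [0.4601 0.1099 0.1798]
board spot_point 0.73 [0.4696 0.026  0.1767]
stop spot_point 0.81 [ 0.477  -0.0509  0.1817]
knob_grip spot_point 0.98 [0.4054 0.2882 0.1062]
hub spot_point 0.76 [0.4606 0.2512 0.1099]
jaw spot_point 0.49 [0.4578 0.1028 0.1767]
board spot_point 0.56 [0.4705 0.024  0.1826]
stop spot_point 0.42 [ 0.4759 -0.0537  0.1791]
```

View pics/end.png

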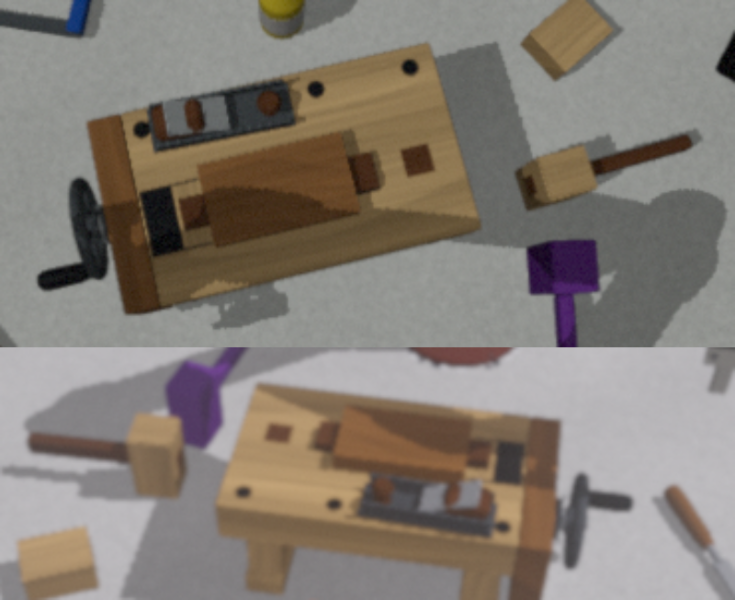

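The end picture shows the dog flush at (417,160), the board touching the stop and jaw, the mallet standing at (560,175) and the other tools unmoved. But the knob now reads z≈0.105, so θ≈8.0 rather than the 8.19 I drove it to, which is marginal. I'll regrip and turn it a little further.

```bash
(cat st.py; echo 'need([.408,.3015,.26],1.688)')|python3 -
```

```text
{'time_s': array(35.05), 'ee_pos': array([0.331 , 0.373 , 0.3022]), 'eef_rot': array([ 0.6645,  0.7473,  0.    , -0.    ]), 'ft_force': array([-0.067 ,  0.261 ,  0.7586]), 'ft_torque': array([ 0.0231, -0.0849,  0.0107]), 'width': array(0.0559)}
tool mm [-80.   68.1  42.2] yaw now 1.688 tilt z [ 0.      0.0001 -1.    ] spin -0.0
```

move_arm([
  [-40, 34, 0],
  [-40, 34, 0],
  [0, 0, 30],
  [0, 0, 45],
  [0, 0, 45],
  [0, 0, 45],
  [0, 0, 22],
  [0, 0, 7],
  [0, 0, 0],
  [0, 0, 0],
  [0, 0, 0],
  [0, 0, 0],
  [0, 0, 0],
  [0, 0, 0],
], grip=[60, 60, 60, 60, 60, 60, 60, 60, 0, 0, 0, 0, 0, 0], spin=[0, 0, 0, 0, 0, 0, 0, 0, 0, 0, 0, 0, 0, 0], squeeze=60)

```text
time_s: 36.8
ee_pos: [0.4062, 0.3016, 0.1085]
eef_rot: [0.664, 0.748, -0.001, -0.001]
ft_force: [-6.1, -0.0, 5.1]
width: 0.0236
```

```bash
python3 w.py
```

```text
{'time_s': array(36.8), 'ee_pos': array([0.4062, 0.3016, 0.1085]), 'ft_force': array([-6.0609, -0.0104,  5.0925]), 'width': array(0.0236)}
lat -0.0493681106275207 out 0.05624016799608069 z -0.0064733475764051085 r 0.04979070772519781 th 1.7011765601537407
knob_grip spot_point 0.59 [0.406  0.2908 0.1054]
jaw spot_point 0.67 [0.4583 0.1054 0.1766]
board spot_point 0.95 [0.4695 0.0263 0.1804]
```

move_arm([
  [0, 0, 3],
  [0, 0.5, 3],
  [0, 1, 3],
  [0, 1, 3],
  [0, 1, 2],
  [0, 0, 0],
], grip=[0, 0, 0, 0, 0, 0], spin=[0, 0, 0, 0, 0, 0])

```text
time_s: 37.75
ee_pos: [0.4101, 0.3021, 0.0949]
eef_rot: [0.664, 0.748, -0.001, -0.0]
ft_force: [-5.3, -0.9, 6.9]
width: 0.0234
```

```bash
python3 w.py; python3 w.py|grep -v time
```

```text
{'time_s': array(37.75), 'ee_pos': array([0.4101, 0.3021, 0.0949]), 'ft_force': array([-5.2704, -0.8908,  6.9053]), 'width': array(0.0234)}
lat -0.04538604934757682 out 0.05631569514890936 z -0.02010511317041444 r 0.04963979301906738 th 1.987797124359406
knob_grip spot_point 0.78 [0.4126 0.2922 0.0919]
jaw spot_point 0.72 [0.4588 0.1047 0.1774]
board spot_point 0.56 [0.4708 0.0257 0.1807]
lat -0.04541941106833413 out 0.05632557853644796 z -0.020116216651234406 r 0.0496747931465619 th 1.9877294810383535
knob_grip spot_point 0.71 [0.4129 0.2902 0.0933]
jaw spot_point 0.5 [0.4592 0.1023 0.1764]
board spot_point 0.72 [0.4733 0.0266 0.18  ]
```

move_arm([
  [0, 0, 0],
  [0, 0, 0],
  [0, 0, 0],
  [0, 0, 0],
  [0, 0, 0],
  [0, 0, 0],
], grip=[60, 60, 60, 60, 60, 60], spin=[0, 0, 0, 0, 0, 0])

```text
time_s: 38.9
ee_pos: [0.4115, 0.3019, 0.0942]
eef_rot: [0.665, 0.747, 0.0, 0.0]
ft_force: [0.4, -0.3, 0.9]
width: 0.0557
```

```bash
for i in 1 2 3; do python3 w.py; done
```

```text
{'time_s': array(38.9), 'ee_pos': array([0.4115, 0.3019, 0.0942]), 'ft_force': array([ 0.4019, -0.3474,  0.8941]), 'width': array(0.0557)}
lat -0.04407748852114039 out 0.055942732246872434 z -0.020821987734644262 r 0.048748129887749944 th 2.012117119432199
knob_grip spot_point 0.76 [0.4069 0.2899 0.1068]
jaw spot_point 0.58 [0.4579 0.1036 0.1759]
board spot_point 0.79 [0.4681 0.0258 0.1821]
{'time_s': array(39.1), 'ee_pos': array([0.4113, 0.3019, 0.0942]), 'ft_force': array([ 0.0095, -0.013 , -0.1588]), 'width': array(0.056)}
lat -0.04420984636232968 out 0.05595246385989348 z -0.02080437161865753 r 0.04886033558857325 th 2.0106340584450497
knob_grip spot_point 0.59 [0.4057 0.2902 0.1069]
jaw spot_point 0.74 [0.4578 0.1032 0.1732]
board spot_point 0.84 [0.47   0.0255 0.1847]
{'time_s': array(39.3), 'ee_pos': array([0.4114, 0.3019, 0.0942]), 'ft_force': array([ 0.042 ,  0.1271, -0.2714]), 'width': array(0.0559)}
lat -0.04419073117229674 out 0.05591683501914046 z -0.02080162384423509 r 0.04884187011263235 th 2.0107497965197187
knob_grip spot_point 0.86 [0.4072 0.2912 0.1067]
jaw spot_point 0.74 [0.4581 0.1021 0.1788]
board spot_point 0.72 [0.471  0.0259 0.1827]
```

On release it springs back to the same balance (θ≈7.97–8.0) both times, so that is the holding state of the clamped screw. Withdrawing.

move_arm([
  [0, -2, 0],
  [0, 0, -20],
  [0, 0, -30],
  [0, 0, -40],
  [0, 0, -50],
  [0, 0, -50],
  [40, -30, -10],
  [40, -30, 0],
  [0, 0, 0],
  [0, 0, 0],
], grip=[60, 60, 60, 60, 60, 60, 60, 60, 60, 60], spin=[0, 0, 0, 0, 0, 0, 0, 0, 0, 0])

```text
time_s: 40.75
ee_pos: [0.3407, 0.3734, 0.2939]
eef_rot: [0.665, 0.747, -0.0, 0.001]
ft_force: [1.2, -0.4, 0.6]
width: 0.0558
```

```bash
(cat st.py; cat <<'E'
k=[]
for i in range(3):
    p=snap('scene'); show(p,['knob_grip','jaw','board','mallet'],k=1)
p=snap('top'); show(p,['knob_grip','mallet','stop'],k=1)
for d in nets.regions_of(p,'dog')[:1]: print(d['p'], np.argwhere(d['pixels']).mean(0))
ticket.sign_off()
E
)|python3 -
```

```text
{'time_s': array(40.75), 'ee_pos': array([0.3407, 0.3734, 0.2939]), 'eef_rot': array([ 0.6646,  0.7472, -0.0003,  0.0006]), 'ft_force': array([ 1.1632, -0.4152,  0.5802]), 'ft_torque': array([-0.0523, -0.101 , -0.0132]), 'width': array(0.0558)}
knob_grip spot_point 0.94 [0.4077 0.2907 0.1081]
board spot_point 0.91 [0.4729 0.0263 0.182 ]
mallet spot_point 0.76 [ 0.3551 -0.3096 -0.    ]
knob_grip spot_point 0.57 [0.4096 0.2907 0.1049]
jaw spot_point 0.67 [0.4607 0.1045 0.1744]
board spot_point 0.9 [0.4721 0.0253 0.1836]
mallet spot_point 0.93 [ 0.3515 -0.3096 -0.0007]
knob_grip spot_point 0.75 [0.4055 0.2903 0.1053]
jaw spot_point 0.73 [0.4575 0.1033 0.1758]
board spot_point 0.91 [0.4693 0.0236 0.179 ]
mallet spot_point 0.86 [ 0.3541 -0.3136  0.0025]
knob_grip spot_point 0.76 [0.4071 0.2895 0.1064]
mallet spot_point 0.66 [ 0.4678 -0.3201  0.0023]
stop spot_point 0.62 [ 0.4795 -0.0507  0.1831]
0.42 [264.2037 327.9856]
the job is handed in; nothing more can be done
```

I knocked the tall dog down with the mallet, put the mallet back, wound the vice shut and handed the job in at about 41 s.

- **Dog:** I pressed it down with the mallet head until it stopped at 14 N on the wrist sensor. The pictures afterwards showed it as a flat square with no side face or shadow. At the last check the network's dog region landed on the board instead, so flushness rests on the earlier pictures.
- **Mallet:** It stands upright again at (0.467, -0.320), within about 2 mm of where it started. In the last scene pictures the best "mallet" hit was the purple look-alike; the top camera found the real one.
- **Vice:** I turned the wheel clockwise from about 0.8 rad to a little over 8.2. On release it springs back to about 8.0. I gripped and turned it further once more, and it settled at the same angle. That is the firm-clamp figure in the task, but my reading is only good to about 0.05 rad, so it has little margin.
- **Clamping:** The board has moved against the stop, and the jaw-to-stop distance is about 160 mm (the board's length).
- **Tilt:** The moves could not lean the gripper as the task advised, so I pointed it straight down and held the grip 56 mm outside the rim. It cleared the rim all the way round, and no sensor reading during the turning went above about 13 N.
- **Other tools:** In the picture after the first clamping, plane, glue, offcut and chisel read where they had been at the start.

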